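# Stack spacer, washer and flanged bushing on the bench spindle

### The job

Thread the three loose steel parts onto the upright spindle of the bench stand in this order: first the plain spacer tube, then the flat washer, last the flanged bushing with its flange down as it lies. Feel each part over the spindle's tip and press it past the two spring leaves until it is fully home on the seat or on the part below before you take the next, never pushing on the stand harder than about 50 newtons (5 kg). Leave the tin lid, the marker and the paint brush where they are.

Things in the scene. Friction and masses are not known exactly. Their poses are not given: they have to be found in the camera images.
- stand: The fixed stand: a dark square foot plate 94 x 94 mm, 10 mm thick; origin at the centre of its underside, z up. An eccentric clamp on it carries a round steel seat (33 mm across, top 24 mm above the worktop; below 16 mm height it is 48 mm across), from which the spindle rises, 16 mm in diameter. The stand bears 50 N at most, the squeeze of its spring leaves included.
- stand_seat (a point): Point over the middle of the foot plate at the height of the seat. THE SPINDLE IS NOT AT THIS POINT: its axis stands 5 to 7 mm off it horizontally, in an unknown direction (clamped firmly, it stays there all through the job). Find it by feel or sight.
- stand_top (a point): Point over the middle of the foot plate at the height of the spindle's tip, 58 mm above the seat; the axis is 5 to 7 mm off, as said. The tip is a flat 13 mm across with a chamfer 3 mm high below it, so a bore held over this point lands on the flat; within 3 mm of the axis the bore goes over the flat and meets the chamfer, which pushes the part towards the side where the spindle is.
- stand_leaves (a point): Point over the middle of the foot plate at the height of the leaves, 42 mm above the seat. Two small rounded spring leaves on opposite sides of the spindle bulge out to 22 mm across here (from 34 to 50 mm above the seat). Each part must be pressed over them with about 4 to 9 N; it does not drop past them by its own weight.
- spacer_mid (a point): Centre (half-way up) of the spacer: a plain steel tube, 40 mm outer diameter, 30 mm tall, bore 19 mm right through, about 0.2 kg; it stands upright on the worktop, z along its axis. When home its centre is 15 mm above the seat.
- washer_mid (a point): Centre of the washer: a flat steel ring, 56 mm outer diameter, 6 mm thick, bore 19 mm, about 0.09 kg; it lies flat on the worktop, z along its axis. When home on the spacer its centre is 33 mm above the seat.
- bushing_mid (a point): Centre (half-way up) of the flanged bushing: a steel tube 20 mm tall with bore 19 mm, about 0.1 kg; the lowest 5 mm are a flange 44 mm across, the rest is 32 mm across. It stands flange down on the worktop, z along its axis, up. When home on the washer its centre is 46 mm above the seat.
- lid_mid (a point): Centre of the paint-stained round tin lid, 93 mm across, 7 mm high, a bystander lying flat.
- marker_mid (a point): Centre of the white marker with a red cap, 140 mm long, 16 mm thick, a bystander lying flat.
- brush_mid (a point): Middle of the flat paint brush (wooden handle, dark bristles), 214 mm long, 42 mm wide, 22 mm high, a bystander lying flat.
There are look-alikes about, which are no part of the job. What is shaped like the part that bears bushing_mid but purple or red is not meant.

How it is judged:
By the outcome, as a careful person would: the job done as asked, in the order asked, and still so for the second after the job is handed in, with the robot touching nothing.
It also fails if it takes over 72 s, if anything falls off the work surface, if the arm or the gripper's body presses on something with over 40 N, if the wrist force passes 120 N, or if a joint passes its speed limit or range.

### The arm

A 7-joint arm with a two-finger parallel gripper is mounted at the origin on a cart in front of the work surface, level with it; the furniture and walls round the work are solid. World frame = base frame: x ahead of the robot, y to its left, z up, the work surface at z = 0. Lengths are in m, angles in rad, forces in N, time in s.
With the tool pointing down it reaches from about 0.35 to 0.9 m from the base axis. Payload 19.9 kg.
Tool frame: the origin (TCP) lies at the very end of the fingers, on their centre line; the grasp point (between the pads) lies manip.grip_point_offset behind it (manip.grip_point_offset is the distance from the TCP to the grasp point, in m); z points along the fingers, y is the line along which they close (so a half turn about z gives the same grasp; the last joint's range is limited). The gripper opens to 94 mm and grips with 3 to 60 N. Pads are 16 mm wide; open, the fingers measure 119 mm over their backs; the gripper's body (75 mm by 177 mm) begins 78 mm behind the grasp point.
Start: joints at [-1.185, 0.417, -0.01, 1.614, 0.005, 1.111, -0.053], TCP at [0.259, 0.569, 0.205] pointing down, gripper open.
Joint ranges: [-2.81, 2.81], [-0.39, 2.02], [-1.27, 1.25], [0.06, 2.57], [-1.19, 4.33], [0.19, 2], [-2.82, 2.82]. Speed limits (rad/s): [1.89, 1.89, 2.39, 2.39, 3.01, 3.01, 3.01].

### API

Orientations are given as a unit quaternion [x, y, z, w].
In Python, from plant import manip gives the robot as it stands.
- The arm moves only by the tool apply_moves, never from a script. Its argument "targets" is a list of rows, each a list of 5 numbers: the shift along the tool's x, y, z in m, then the turn about the tool's z in degrees, then the finger opening in m, from 0 to 0.094. A call has 1 to 20 rows; each row shifts and turns the commanded pose from where the row before left it, along the tool's axes as they then stand; what a row does not reach is not made up. A row lasts 1/10 s, in which the tool goes at most 50 mm and 8.59 degrees, less where a joint would pass 70% of its speed; a pose out of reach is approached as far as the arm can. A call with a gripper value outside its range is refused whole. The fingers move at their own pace and stop on an object; "newtons" is the grip in N (left out, the last holds). Time passes only in rows, so rows that do not move let the fingers close. It gives the time, the measured TCP pose, the force, the opening and the grip force at its end, in the units of the state.
- manip.get_obs(): the state, without advancing time (a new reading comes with each control period).
- manip.read_camera(name): name is "scene" or "top"; returns the picture (480x640x3 uint8, red, green, blue); there is no depth.
- manip.calibration(name): a dict with "fx", "fy", "cx", "cy" (pixels), "eye" and "orientation" of the camera in the world. Camera axes: x right, y down, z forward; pixel columns grow to the right and rows downward; lengths in m; the calibration is good to about 2 mm. A picture is of the moment at which its call begins. calibration takes no time and is no camera call.
- manip.job_done(): hands the job in; it is judged then, once.
The state is a dict: "t": time; "joint_positions": joint angles; "dq": joint speeds; "joint_efforts": joint torques, N m; "tcp_pos": TCP position; "ee_rot": TCP orientation; "contact_force": force on the tool from outside, world axes, zero at the start; "wrist_torque": the same for the moment, N m; "grip_width": finger opening in m; "finger_force": force on a finger pad.
Only numpy, scipy, OpenCV 4.12 (cv2) and the standard library are available. Lean on these libraries where they do the work, as an engineer would, in place of code of your own. Each camera call takes 0.05 s, during which the arm holds its last target. There are 200 camera calls.

## Working session

There is one attempt and no reset: what is moved stays moved. The work goes in short steps, Python scripts to look and compute and a tool call to move; the robot and the scene stay as the last step left them, time stands still between calls to the robot, and variables do not carry over. Pictures are saved under pics/ and viewed, at most 10 in all, crops included, and the job is handed in when it is done.

Besides the shell and the picture viewer there is one more tool, called after "Call:" by a JSON object that holds its "op" and its "data". apply_moves: Moves the arm, as the interface text tells. Its arguments: {"type":"object","properties":{"targets":{"type":"array"},"newtons":{"type":"number"}},"required":["targets"]}

```bash
mkdir -p pics; python3 - <<'E'
from plant import manip
import cv2
for n in("scene","top"):
    cv2.imwrite(f"pics/{n}0.png",manip.read_camera(n)[:,:,::-1]); print(manip.calibration(n))
print(manip.get_obs(), manip.grip_point_offset)
E
```

```text
{'fx': 434.1464930362448, 'fy': 434.1464930362448, 'cx': 327.42989559836195, 'cy': 242.52409487895594, 'eye': array([ 0.03005911, -0.47118261,  0.59447505]), 'orientation': array([ 0.81998179, -0.37276102,  0.17862618, -0.39594415])}
{'fx': 473.86329031380626, 'fy': 473.86329031380626, 'cx': 321.84788671062734, 'cy': 244.78374983192018, 'eye': array([ 0.46208638, -0.02933367,  0.94112666]), 'orientation': array([-0.70508047,  0.70842786, -0.01811776,  0.0257537 ])}
{'t': 0.1, 'joint_positions': array([-1.1854869 ,  0.41789614, -0.0103062 ,  1.61412073,  0.00471235,
        1.11071121, -0.05303143]), 'dq': array([ 5.29006668e-04, -6.65694587e-05, -4.44254762e-04, -3.57717146e-04,
        9.11271133e-05, -7.09719005e-04, -1.69702745e-03]), 'joint_efforts': array([ 1.96175519e-03, -8.52576685e+01,  6.40766211e-01, -4.26687849e+01,
       -4.87798930e-02,  1.64161931e-02,  5.76712659e-05]), 'tcp_pos': array([0.25859831, 0.5686092 , 0.20489632]), 'ee_rot': array([ 2.11795895e-01,  9.77313762e-01, -5.51548865e-04, -7.02746612e-05]), 'contact_force': array([ 0.19785186, -0.00739958,  0.16910381]), 'wrist_torque': array([-0.02990063, -0.04947915,  0.02436536]), 'finger_force': 0.0, 'grip_width': 0.09380688692782212} 0.0188
```

View pics/top0.png

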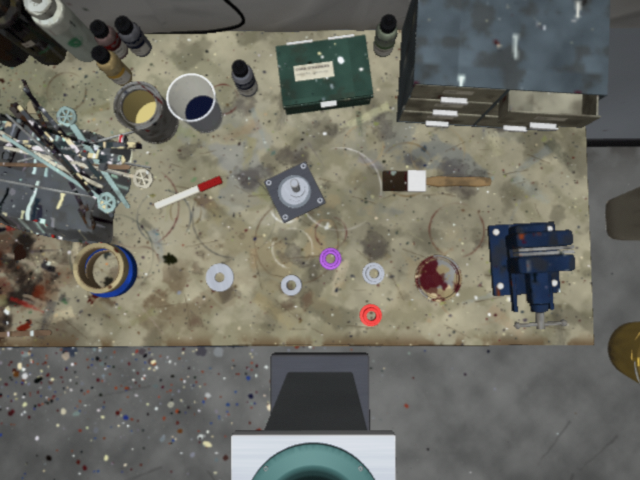

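View pics/scene0.png

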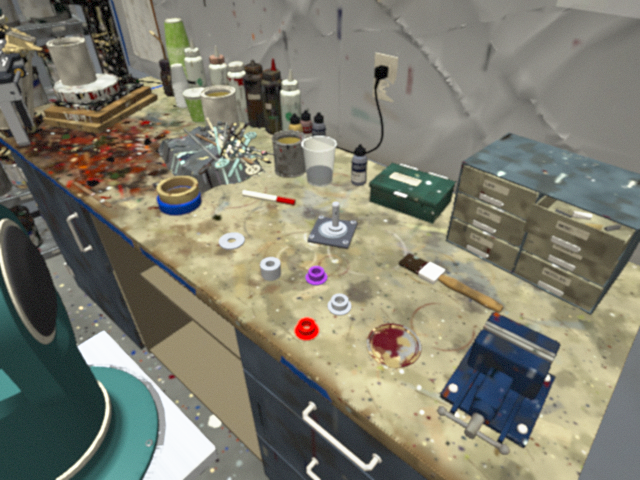

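Candidates in the top view are the spacer at (291,285), the washer at (219,277) and the grey bushing at (373,273). The look-alikes are purple (330,259) and red (370,315). The stand is at (294,191). By the description I choose the grey bushing, and I'll check that in a crop.

```bash
cat > h.py <<'E'
import numpy as np
from plant import manip
from scipy.spatial.transform import Rotation as R
def ray(n,u,v,z):
    c=manip.calibration(n); d=R.from_quat(c["orientation"]).apply([(u-c["cx"])/c["fx"],(v-c["cy"])/c["fy"],1])
    return c["eye"]+d*(z-c["eye"][2])/d[2]
def proj(n,p):
    c=manip.calibration(n); q=R.from_quat(c["orientation"]).inv().apply(np.array(p)-c["eye"])
    return np.array([c["fx"]*q[0]/q[2]+c["cx"],c["fy"]*q[1]/q[2]+c["cy"]])
E
python3 - <<'E'
import cv2
from h import *
a=cv2.imread("pics/top0.png")[160:310,200:400]
cv2.imwrite("pics/c1.png",cv2.resize(a,None,fx=4,fy=4,interpolation=cv2.INTER_CUBIC))
b=cv2.imread("pics/scene0.png")[195:255,295:375]
cv2.imwrite("pics/c2.png",cv2.resize(b,None,fx=10,fy=10,interpolation=cv2.INTER_CUBIC))
E
```

```text
(no output)
```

View pics/c1.png

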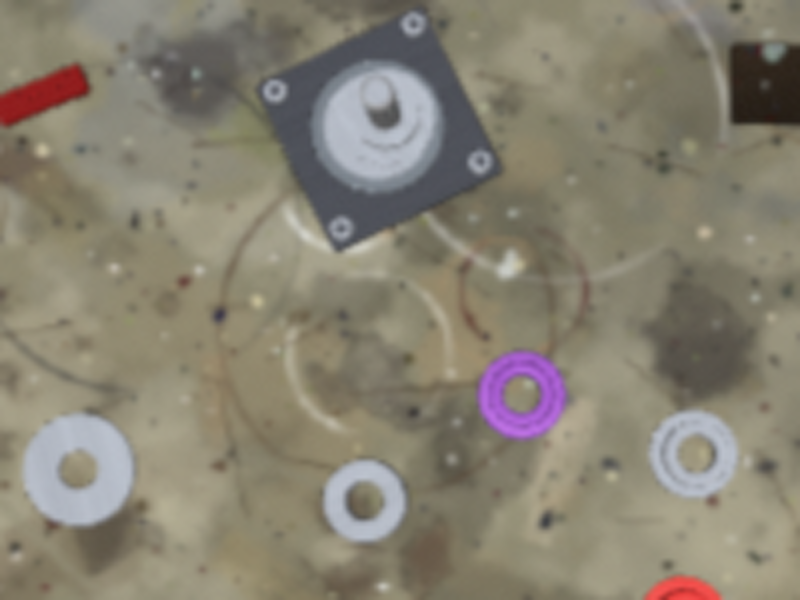

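View pics/c2.png

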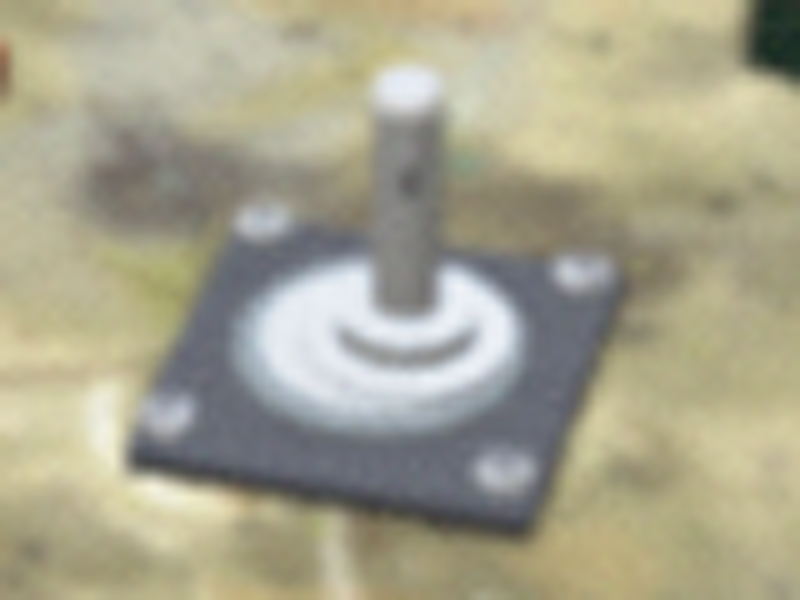

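```bash
python3 - <<'E'
from h import *
T=lambda x,y:(200+(x+.5)/4-.5,160+(y+.5)/4-.5)
for n,x,y,z in [("spacer",364.5,501,.03),("washer",79,468.5,.006),("bush",694,454,.005),("tip",378.5,92,.0815),("collar",377,127,.016),("plate",379,130,.01)]:
    print(n,ray("top",*T(x,y),z).round(4))
S=lambda x,y:(295+(x+.5)/10-.5,195+(y+.5)/10-.5)
print("tipS",ray("scene",*S(407,87),.0815).round(4),"spacerS",ray("scene",270,262,.03).round(4))
print("spindle axis base S",ray("scene",*S(405,310),.024))
for p in [(.5,.0,.0)]:print(proj("top",p))
o=manip.get_obs();print(R.from_quat(o["ee_rot"]).as_matrix().round(3))
E
```

```text
spacer [0.442  0.0404 0.03  ]
washer [0.458  0.1832 0.006 ]
bush [ 0.4638 -0.1201  0.005 ]
tip [0.63   0.0299 0.0815]
collar [0.6254 0.0352 0.016 ]
plate [0.6249 0.0346 0.01  ]
tipS [0.6272 0.0303 0.0815] spacerS [0.4422 0.0417 0.03  ]
spindle axis base S [0.62554945 0.02880104 0.024     ]
[312.18769999 255.17039532]
[[-0.91   0.414 -0.   ]
 [ 0.414  0.91  -0.001]
 [-0.    -0.001 -1.   ]]
```

Call:
{"op": "apply_moves", "data": {"targets": [[0,0,0,-6,0.07],[0,0,0,-6,0.07],[0,0,0,-6,0.07],[0,0,0,-6.5,0.07],[-0.0115,-0.033,0,0,0.07],[-0.0115,-0.033,0,0,0.07],[-0.0115,-0.033,0,0,0.07],[-0.0115,-0.033,0,0,0.07],[-0.0115,-0.033,0,0,0.07],[-0.0115,-0.033,0,0,0.07],[-0.0115,-0.033,0,0,0.07],[-0.0115,-0.033,0,0,0.07],[-0.0115,-0.033,0,0,0.07],[-0.0115,-0.033,0,0,0.07],[-0.0115,-0.033,0,0,0.07],[-0.0115,-0.033,0,0,0.07],[-0.0115,-0.033,0,0,0.07],[-0.0115,-0.033,0,0,0.07],[-0.0115,-0.033,0,0,0.07],[-0.0115,-0.033,0,0,0.07]], "newtons": 40}}

```text
t: 2.1
tcp_pos: [0.4433, 0.0396, 0.2055]
ee_rot: [-0.0, 1.0, -0.0, 0.0]
contact_force: [0.6, -0.2, -0.5]
grip_width: 0.0706
finger_force: 0.0
```

Call:
{"op": "apply_moves", "data": {"targets": [[0.001,0.001,0.025,0,0.06],[0,0,0.03,0,0.06],[0,0,0.03,0,0.06],[0,0,0.03,0,0.06],[0,0,0.03,0,0.06],[0,0,0.025,0,0.06],[0,0,0.015,0,0.06],[0,0,0.01,0,0.06],[0,0,0.006,0,0.06],[0,0,0,0,0.06],[0,0,0,0,0.03],[0,0,0,0,0.03],[0,0,0,0,0.03],[0,0,0,0,0.03],[0,0,0,0,0.03],[0,0,0,0,0.03]], "newtons": 40}}

```text
t: 3.7
tcp_pos: [0.4425, 0.0421, 0.0049]
ee_rot: [-0.0, 1.0, 0.0, 0.0]
contact_force: [-1.0, -0.5, 8.1]
grip_width: 0.0391
finger_force: 40.0
```

Call:
{"op": "apply_moves", "data": {"targets": [[0,0,-0.01,0,0.03],[0,0,-0.025,0,0.03],[0,0,-0.03,0,0.03],[0,0,-0.03,0,0.03],[-0.01,0,-0.015,0,0.03],[-0.025,-0.002,0,0,0.03],[-0.03,-0.002,0,0,0.03],[-0.03,-0.002,0,0,0.03],[-0.03,-0.002,0,0,0.03],[-0.03,-0.002,0,0,0.03],[-0.02,-0.001,0,0,0.03],[-0.01,-0.001,0,0,0.03],[0,0,0,0,0.03],[0,0,0,0,0.03]]}}

```text
t: 5.1
tcp_pos: [0.6262, 0.0302, 0.1146]
ee_rot: [-0.0, 1.0, -0.0, -0.0]
contact_force: [-0.9, -0.2, -1.9]
grip_width: 0.0391
finger_force: 40.0
```

```bash
python3 - <<'E'
from h import *
import cv2
a=manip.read_camera("scene")[:,:,::-1][150:270,270:430]
cv2.imwrite("pics/d1.png",cv2.resize(a,None,fx=5,fy=5,interpolation=cv2.INTER_CUBIC))
o=manip.get_obs();print(o["tcp_pos"].round(4),o["contact_force"].round(2),o["wrist_torque"].round(3))
E
```

```text
[0.6262 0.0303 0.1146] [-0.14 -0.86 -1.35] [-0.015  0.011  0.021]
```

View pics/d1.png

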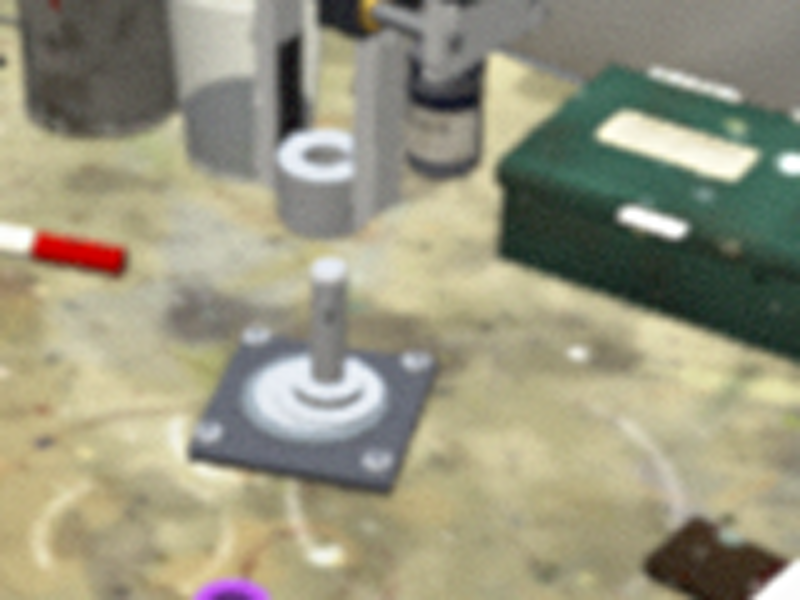

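Call:
{"op": "apply_moves", "data": {"targets": [[-0.0025,0,0.01,0,0.03],[0,0,0.01,0,0.03],[0,0,0.005,0,0.03],[0,0,0.002,0,0.03],[0,0,0.001,0,0.03],[0,0,0.001,0,0.03],[0,0,0,0,0.03]]}}

```text
t: 5.85
tcp_pos: [0.6297, 0.0302, 0.0856]
ee_rot: [-0.0, 1.0, -0.0, 0.0]
contact_force: [1.0, 0.0, -1.4]
grip_width: 0.0389
finger_force: 40.0
```

Call:
{"op": "apply_moves", "data": {"targets": [[0,0,0.001,0,0.03],[0,0,0.001,0,0.03],[0,0,0.001,0,0.03],[0,0,0,0,0.03]]}}

```text
t: 6.25
tcp_pos: [0.6296, 0.0302, 0.0823]
ee_rot: [-0.0, 1.0, -0.0, -0.0]
contact_force: [-0.1, 0.3, -1.7]
grip_width: 0.0385
finger_force: 40.0
```

Call:
{"op": "apply_moves", "data": {"targets": [[0,0,0.0015,0,0.03],[0,0,0.0015,0,0.03],[0,0,0.0015,0,0.03],[0,0,0.0015,0,0.03],[0,0,0,0,0.03]]}}

```text
t: 6.75
tcp_pos: [0.6296, 0.0302, 0.0762]
ee_rot: [-0.0, 1.0, -0.0, -0.0]
contact_force: [-0.1, 0.2, -1.3]
grip_width: 0.0391
finger_force: 40.0
```

Call:
{"op": "apply_moves", "data": {"targets": [[0,0,0.0015,0,0.03],[0,0,0.0015,0,0.03],[0,0,0.0015,0,0.03],[0,0,0.0015,0,0.03],[0,0,0,0,0.03]]}}

```text
t: 7.25
tcp_pos: [0.6296, 0.0301, 0.0701]
ee_rot: [-0.0, 1.0, -0.0, -0.0]
contact_force: [3.0, 0.2, -4.8]
grip_width: 0.039
finger_force: 40.0
```

Call:
{"op": "apply_moves", "data": {"targets": [[0,0,0.002,0,0.03],[0,0,0.002,0,0.03],[0,0,0.002,0,0.03],[0,0,0.002,0,0.03],[0,0,0.002,0,0.03],[0,0,0,0,0.03]]}}

```text
t: 7.85
tcp_pos: [0.6293, 0.0302, 0.0598]
ee_rot: [-0.0, 1.0, -0.0, -0.0]
contact_force: [2.7, 1.1, -5.7]
grip_width: 0.0388
finger_force: 40.0
```

Call:
{"op": "apply_moves", "data": {"targets": [[-0.0005,0,0.002,0,0.03],[0,0,0.002,0,0.03],[0,0,0.002,0,0.03],[0,0,0.002,0,0.03],[0,0,0.002,0,0.03],[0,0,0.002,0,0.03],[0,0,0.002,0,0.03],[0,0,0.002,0,0.03],[0,0,0,0,0.03]]}}

```text
t: 8.75
tcp_pos: [0.6297, 0.0302, 0.0438]
ee_rot: [-0.0, 1.0, -0.0, -0.0]
contact_force: [2.8, 0.3, -5.7]
grip_width: 0.0388
finger_force: 40.0
```

Call:
{"op": "apply_moves", "data": {"targets": [[0,0,0.002,0,0.03],[0,0,0.002,0,0.03],[0,0,0.002,0,0.03],[0,0,0.002,0,0.03],[0,0,0.002,0,0.03],[0,0,0.002,0,0.03],[0,0,0.001,0,0.03],[0,0,0.001,0,0.03],[0,0,0,0,0.03]]}}

```text
t: 9.65
tcp_pos: [0.6301, 0.0302, 0.0304]
ee_rot: [-0.0, 1.0, -0.0, -0.0]
contact_force: [-1.0, -1.1, -2.1]
grip_width: 0.0393
finger_force: 40.0
```

Call:
{"op": "apply_moves", "data": {"targets": [[0,0,0.001,0,0.03],[0,0,0,0,0.03]]}}

```text
t: 9.85
tcp_pos: [0.6301, 0.0302, 0.0294]
ee_rot: [-0.0, 1.0, -0.0, -0.0]
contact_force: [0.7, -0.5, -1.8]
grip_width: 0.0394
finger_force: 40.0
```

Call:
{"op": "apply_moves", "data": {"targets": [[0,0,0.0007,0,0.03],[0,0,0.0005,0,0.03],[0,0,0,0,0.03]]}}

```text
t: 10.15
tcp_pos: [0.6304, 0.0302, 0.0289]
ee_rot: [-0.0, 1.0, 0.0, 0.0]
contact_force: [-3.3, -0.2, 8.8]
grip_width: 0.0389
finger_force: 40.0
```

Call:
{"op": "apply_moves", "data": {"targets": [[0,0,0.0005,0,0.03],[0,0,0,0,0.06],[0,0,0,0,0.06],[0,0,0,0,0.06],[0,0,-0.01,0,0.075],[0,0,-0.025,0,0.075],[0,0,-0.035,0,0.075],[0,0,-0.03,0,0.075],[0.01,0.01,-0.01,0,0.075],[0.025,0.022,0,0,0.075],[0.03,0.028,0,0,0.075],[0.03,0.028,0,0,0.075],[0.03,0.028,0,0,0.075],[0.025,0.022,0,0,0.075],[0.015,0.01,0,0,0.075],[0.007,0.005,0,0,0.075],[0,0,0,0,0.075]]}}

```text
t: 11.85
tcp_pos: [0.4574, 0.1836, 0.1379]
ee_rot: [-0.001, 1.0, 0.0, -0.0]
contact_force: [0.8, -0.5, -0.3]
grip_width: 0.0752
finger_force: 0.0
```

```bash
python3 - <<'E'
from h import *
import cv2
im=manip.read_camera("scene")[:,:,::-1]; im2=manip.read_camera("top")[:,:,::-1]
f=lambda a:cv2.resize(a,(400,400),interpolation=cv2.INTER_CUBIC)
cv2.imwrite("pics/e1.png",np.hstack([f(im[190:270,295:375]),f(im2[230:310,180:260])]))
o=manip.get_obs();print(o["tcp_pos"].round(4),o["contact_force"].round(2))
E
```

```text
[0.4586 0.1825 0.1379] [-0.1  -0.19 -0.36]
```

View pics/e1.png

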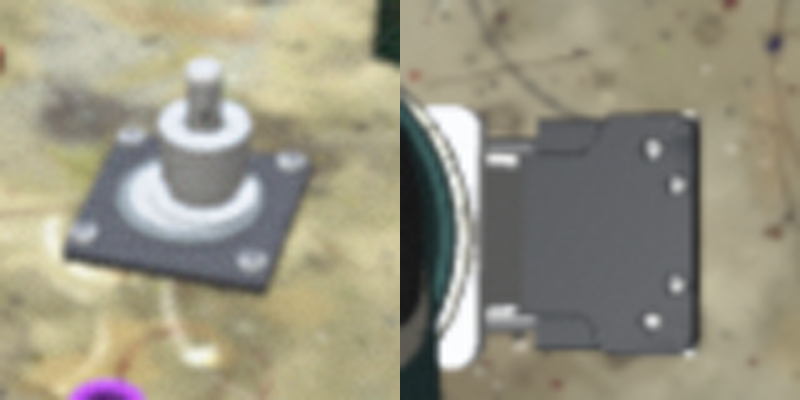

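The spacer sits on the seat with the spindle rising from it (left half, around (205,140)), and the gripper is over the washer (right half).

Call:
{"op": "apply_moves", "data": {"targets": [[0.0005,0.0007,0.03,0,0.075],[0,0,0.035,0,0.075],[0,0,0.03,0,0.075],[0,0,0.02,0,0.075],[0,0,0.01,0,0.075],[0,0,0.006,0,0.075],[0,0,0.003,0,0.075],[0,0,0.001,0,0.075],[0,0,0,0,0.05],[0,0,0,0,0.05],[0,0,0,0,0.05],[0,0,0,0,0.05],[0,0,0,0,0.05],[0,0,0,0,0.05]], "newtons": 45}}

```text
t: 13.35
tcp_pos: [0.4578, 0.1838, 0.0031]
ee_rot: [-0.0, 1.0, 0.0, 0.0]
contact_force: [-0.6, -0.9, 6.6]
grip_width: 0.0507
finger_force: 41.5
```

```bash
python3 - <<'E'
from h import *
import cv2
im=manip.read_camera("scene")[:,:,::-1]
print(proj("scene",(.458,.183,.003)))
u,v=proj("scene",(.458,.183,.01)).astype(int)
cv2.imwrite("pics/f1.png",cv2.resize(im[v-35:v+25,u-40:u+40],None,fx=10,fy=10,interpolation=cv2.INTER_CUBIC))
o=manip.get_obs();print(o["tcp_pos"].round(4),o["contact_force"].round(2),o["grip_width"],o["finger_force"])
E
```

```text
[232.49122936 240.02543834]
[0.4578 0.1838 0.0031] [-0.73  0.4   5.94] 0.05092382598162667 41.49196310900152
```

View pics/f1.png

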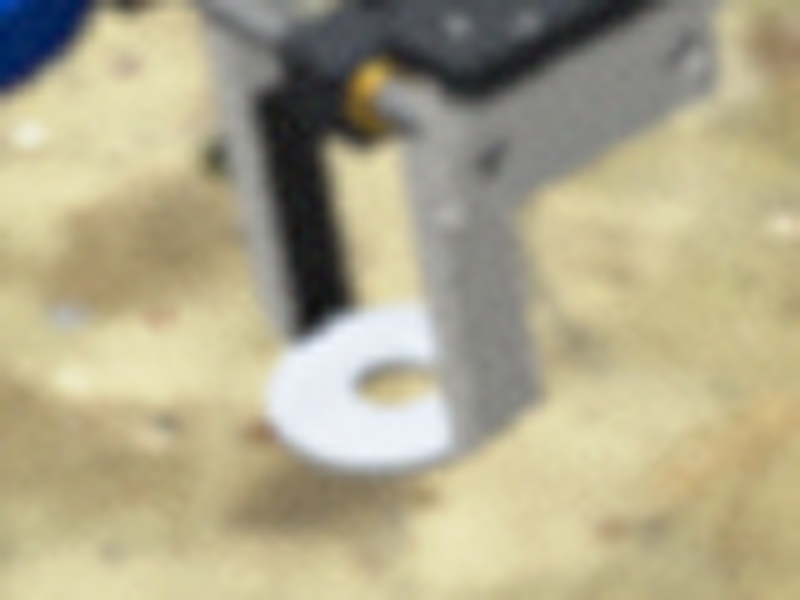

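Call:
{"op": "apply_moves", "data": {"targets": [[0,0,0,0,0.04],[0,0,0,0,0.04],[0,0,-0.005,0,0.04],[0,0,-0.01,0,0.04],[0,0,-0.025,0,0.04],[0,0,-0.025,0,0.04],[0,0,0,0,0.04]]}}

```text
t: 14.1
tcp_pos: [0.459, 0.1845, 0.071]
ee_rot: [-0.0, 1.0, 0.001, 0.002]
contact_force: [0.4, -0.3, -2.2]
grip_width: 0.0495
finger_force: 55.4
```

```bash
python3 - <<'E'
from h import *
import cv2
im=manip.read_camera("scene")[:,:,::-1]
o=manip.get_obs();p=o["tcp_pos"]
u,v=proj("scene",p).astype(int);print(u,v)
cv2.imwrite("pics/g1.png",cv2.resize(im[v-35:v+25,u-40:u+40],None,fx=10,fy=10,interpolation=cv2.INTER_CUBIC))
print(o["tcp_pos"].round(4),o["contact_force"].round(2),o["wrist_torque"].round(3),o["grip_width"],o["finger_force"])
E
```

```text
227 214
[0.4584 0.1843 0.0695] [-0.79 -0.16 -1.05] [ 0.049 -0.024 -0.045] 0.049208365408612065 55.43703583069146
```

View pics/g1.png

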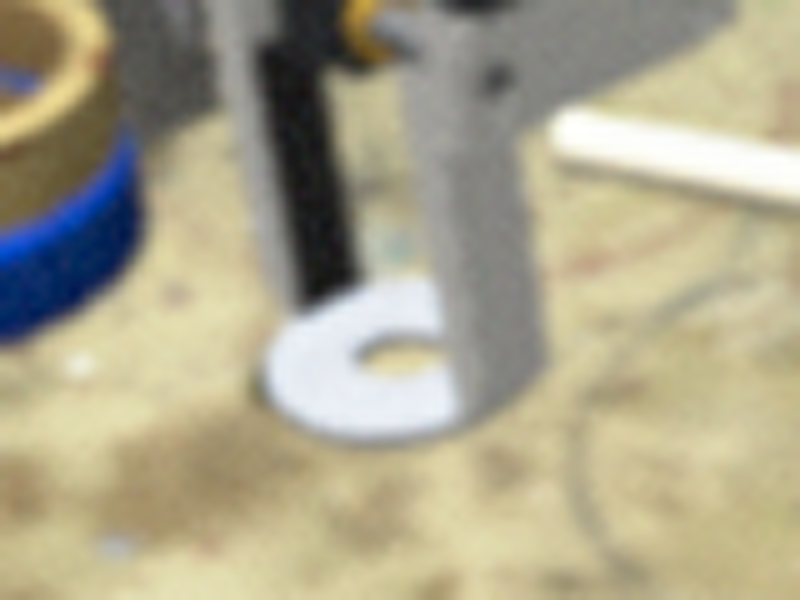

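The washer is held flat, with its bore at about (405,355) in the crop. Next I carry it to the spindle.

Call:
{"op": "apply_moves", "data": {"targets": [[0,0,-0.02,0,0.04],[-0.01,-0.01,-0.025,0,0.04],[-0.02,-0.018,0,0,0.04],[-0.025,-0.023,0,0,0.04],[-0.03,-0.027,0,0,0.04],[-0.03,-0.027,0,0,0.04],[-0.025,-0.023,0,0,0.04],[-0.016,-0.014,0,0,0.04],[-0.01,-0.008,0,0,0.04],[-0.005,-0.004,0,0,0.04],[0,0,0,0,0.04],[0,0,0,0,0.04]]}}

```text
t: 15.35
tcp_pos: [0.628, 0.0309, 0.1126]
ee_rot: [-0.001, 1.0, 0.0, -0.0]
contact_force: [0.3, -0.1, -0.2]
grip_width: 0.0494
finger_force: 55.5
```

Call:
{"op": "apply_moves", "data": {"targets": [[-0.002,-0.0007,0.008,0,0.04],[0,0,0.01,0,0.04],[0,0,0.006,0,0.04],[0,0,0.002,0,0.04],[0,0,0.001,0,0.04],[0,0,0.001,0,0.04],[0,0,0,0,0.04]]}}

```text
t: 16.05
tcp_pos: [0.6307, 0.0292, 0.0848]
ee_rot: [-0.0, 1.0, -0.0, 0.0]
contact_force: [0.1, 0.4, -0.8]
grip_width: 0.0494
finger_force: 55.5
```

Call:
{"op": "apply_moves", "data": {"targets": [[0.0006,0.0009,0,0,0.04],[0,0,0.001,0,0.04],[0,0,0.001,0,0.04],[0,0,0.001,0,0.04],[0,0,0,0,0.04]]}}

```text
t: 16.55
tcp_pos: [0.6299, 0.0301, 0.0816]
ee_rot: [-0.0, 1.0, -0.0, -0.0]
contact_force: [0.0, -0.6, -0.7]
grip_width: 0.0496
finger_force: 55.5
```

Call:
{"op": "apply_moves", "data": {"targets": [[0,0,0.0015,0,0.04],[0,0,0.0015,0,0.04],[0,0,0.001,0,0.04],[0,0,0.001,0,0.04],[0,0,0,0,0.04]]}}

```text
t: 17.05
tcp_pos: [0.63, 0.0301, 0.0766]
ee_rot: [-0.0, 1.0, -0.0, -0.0]
contact_force: [0.6, 0.6, -0.4]
grip_width: 0.0495
finger_force: 55.5
```

Call:
{"op": "apply_moves", "data": {"targets": [[0,0,0.001,0,0.04],[0,0,0.001,0,0.04],[0,0,0.001,0,0.04],[0,0,0.001,0,0.04],[0,0,0,0,0.04]]}}

```text
t: 17.55
tcp_pos: [0.63, 0.0301, 0.0726]
ee_rot: [-0.0, 1.0, -0.0, -0.0]
contact_force: [-0.1, -0.2, -0.2]
grip_width: 0.0494
finger_force: 55.5
```

Call:
{"op": "apply_moves", "data": {"targets": [[0,0,0.001,0,0.04],[0,0,0.001,0,0.04],[0,0,0.001,0,0.04],[0,0,0.001,0,0.04],[0,0,0,0,0.04]]}}

```text
t: 18.05
tcp_pos: [0.6302, 0.0299, 0.0687]
ee_rot: [-0.0, 1.0, -0.0, 0.0]
contact_force: [2.1, -0.7, -1.6]
grip_width: 0.0495
finger_force: 56.0
```

Call:
{"op": "apply_moves", "data": {"targets": [[0,0,0.0015,0,0.04],[0,0,0.0015,0,0.04],[0,0,0.0015,0,0.04],[0,0,0.0015,0,0.04],[0,0,0.0015,0,0.04],[0,0,0.0015,0,0.04],[0,0,0,0,0.04]]}}

```text
t: 18.75
tcp_pos: [0.6295, 0.0302, 0.0592]
ee_rot: [-0.0, 1.0, -0.0, -0.001]
contact_force: [0.7, 0.9, -1.1]
grip_width: 0.0497
finger_force: 55.8
```

Call:
{"op": "apply_moves", "data": {"targets": [[0,0,0.001,0,0.04],[0,0,0.001,0,0.04],[0,0,0.0005,0,0.04],[0,0,0,0,0.04]]}}

```text
t: 19.15
tcp_pos: [0.63, 0.0301, 0.0572]
ee_rot: [-0.0, 1.0, -0.0, -0.0]
contact_force: [0.3, -1.4, -1.3]
grip_width: 0.0495
finger_force: 55.9
```

Call:
{"op": "apply_moves", "data": {"targets": [[0,0,0.0005,0,0.04],[0,0,0.0005,0,0.04],[0,0,0,0,0.04]]}}

```text
t: 19.45
tcp_pos: [0.6304, 0.03, 0.0569]
ee_rot: [-0.0, 1.0, 0.0, 0.0]
contact_force: [-2.4, -0.7, 7.7]
grip_width: 0.0496
finger_force: 56.4
```

Call:
{"op": "apply_moves", "data": {"targets": [[0,0,0.0006,0,0.04],[0,0,0,0,0.07],[0,0,0,0,0.07],[0,0,0,0,0.07],[0,0,-0.01,0,0.07],[0,0,-0.025,0,0.07],[0,0,-0.03,0,0.07],[0.01,-0.009,-0.015,0,0.06],[0.025,-0.022,0,0,0.06],[0.03,-0.027,0,0,0.06],[0.03,-0.027,0,0,0.06],[0.03,-0.027,0,0,0.06],[0.022,-0.02,0,0,0.06],[0.012,-0.011,0,0,0.06],[0.007,-0.007,0,0,0.06],[0,0,0,0,0.06],[0,0,0,0,0.06]], "newtons": 40}}

```text
t: 21.15
tcp_pos: [0.4651, -0.1193, 0.1358]
ee_rot: [-0.001, 1.0, -0.0, 0.0]
contact_force: [0.8, 0.3, 0.7]
grip_width: 0.06
finger_force: 0.0
```

```bash
python3 - <<'E'
from h import *
import cv2
im=manip.read_camera("scene")[:,:,::-1]
f=lambda a:cv2.resize(a,(400,400),interpolation=cv2.INTER_CUBIC)
u,v=proj("scene",(.4638,-.12,.01)).astype(int);print(u,v)
cv2.imwrite("pics/i1.png",np.hstack([f(im[190:270,295:375]),f(im[v-50:v+30,u-40:u+40])]))
o=manip.get_obs();print(o["tcp_pos"].round(4))
E
```

```text
339 302
[ 0.4651 -0.1192  0.1357]
```

View pics/i1.png

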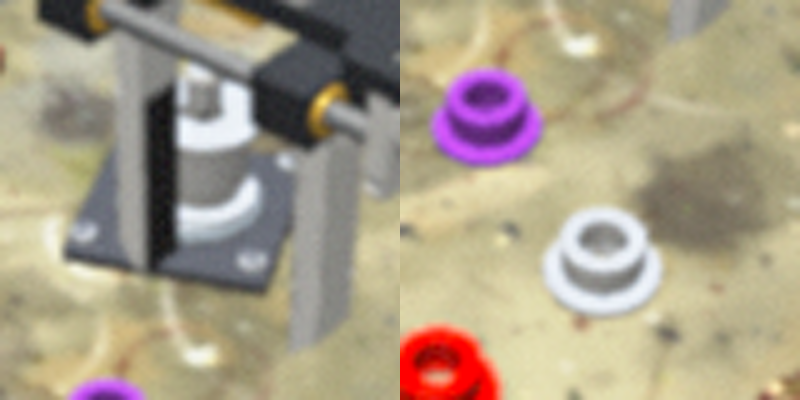

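The washer sits flush on the spacer. The grey bushing is at (602,262) in the crop, clear of the purple one (488,115) and the red one (440,370).

Call:
{"op": "apply_moves", "data": {"targets": [[0.0012,-0.0008,0.025,0,0.06],[0,0,0.035,0,0.06],[0,0,0.03,0,0.06],[0,0,0.02,0,0.06],[0,0,0.01,0,0.06],[0,0,0.005,0,0.06],[0,0,0.0015,0,0.06],[0,0,0,0,0.02],[0,0,0,0,0.02],[0,0,0,0,0.02],[0,0,0,0,0.02],[0,0,0,0,0.02],[0,0,0,0,0.02],[0,0,0,0,0.02]]}}

```text
t: 22.6
tcp_pos: [0.4633, -0.1208, 0.0096]
ee_rot: [-0.0, 1.0, 0.0, 0.0]
contact_force: [-1.8, 0.8, 6.7]
grip_width: 0.0303
finger_force: 40.0
```

Call:
{"op": "apply_moves", "data": {"targets": [[0,0,-0.01,0,0.02],[0,0,-0.025,0,0.02],[0,0,-0.035,0,0.02],[0,0,-0.03,0,0.02],[-0.01,0.01,-0.015,0,0.02],[-0.02,0.018,0,0,0.02],[-0.025,0.023,0,0,0.02],[-0.03,0.027,0,0,0.02],[-0.03,0.027,0,0,0.02],[-0.025,0.022,0,0,0.02],[-0.014,0.012,0,0,0.02],[-0.008,0.008,0,0,0.02],[-0.004,0.004,0,0,0.02],[0,0,0,0,0.02],[0,0,0,0,0.02]]}}

```text
t: 24.1
tcp_pos: [0.6283, 0.0294, 0.1244]
ee_rot: [0.0, 1.0, -0.0, -0.0]
contact_force: [0.1, 0.7, -1.1]
grip_width: 0.0305
finger_force: 40.0
```

Bushing bottom is at about 0.1148 m. I'll come down to just above the tip (TCP about 0.092).

Call:
{"op": "apply_moves", "data": {"targets": [[-0.0011,0.0008,0.008,0,0.02],[0,0,0.012,0,0.02],[0,0,0.008,0,0.02],[0,0,0.003,0,0.02],[0,0,0.001,0,0.02],[0,0,0,0,0.02],[0,0,0,0,0.02]]}}

```text
t: 24.8
tcp_pos: [0.6301, 0.0311, 0.0925]
ee_rot: [-0.0, 1.0, -0.0, 0.0]
contact_force: [0.3, 0.1, -0.1]
grip_width: 0.031
finger_force: 40.0
```

Call:
{"op": "apply_moves", "data": {"targets": [[0.0006,-0.0009,0,0,0.02],[0,0,0.001,0,0.02],[0,0,0.001,0,0.02],[0,0,0.001,0,0.02],[0,0,0.001,0,0.02],[0,0,0,0,0.02]]}}

```text
t: 25.4
tcp_pos: [0.6293, 0.0302, 0.088]
ee_rot: [-0.0, 1.0, -0.0, -0.0]
contact_force: [0.7, -1.0, -0.8]
grip_width: 0.0307
finger_force: 40.0
```

Call:
{"op": "apply_moves", "data": {"targets": [[0,0,0.001,0,0.02],[0,0,0.001,0,0.02],[0,0,0.001,0,0.02],[0,0,0.001,0,0.02],[0,0,0,0,0.02]]}}

```text
t: 25.9
tcp_pos: [0.6293, 0.0302, 0.084]
ee_rot: [-0.0, 1.0, -0.0, -0.0]
contact_force: [0.1, 0.3, 0.6]
grip_width: 0.0305
finger_force: 40.0
```

Call:
{"op": "apply_moves", "data": {"targets": [[0,0,0.0015,0,0.02],[0,0,0.0015,0,0.02],[0,0,0.0015,0,0.02],[0,0,0.0015,0,0.02],[0,0,0.0015,0,0.02],[0,0,0,0,0.02]]}}

```text
t: 26.5
tcp_pos: [0.6294, 0.0304, 0.0765]
ee_rot: [-0.0, 1.0, 0.0, -0.0]
contact_force: [1.4, 1.7, -0.4]
grip_width: 0.0304
finger_force: 40.0
```

Call:
{"op": "apply_moves", "data": {"targets": [[0,0,0.0015,0,0.02],[0,0,0.0015,0,0.02],[0,0,0.0015,0,0.02],[0,0,0.001,0,0.02],[0,0,0.0005,0,0.02],[0,0,0,0,0.02]]}}

```text
t: 27.1
tcp_pos: [0.6292, 0.0303, 0.0705]
ee_rot: [-0.0, 1.0, -0.0, -0.0]
contact_force: [-0.4, 1.7, -0.8]
grip_width: 0.0306
finger_force: 40.0
```

Call:
{"op": "apply_moves", "data": {"targets": [[0,0,0.0007,0,0.02],[0,0,0.0005,0,0.02],[0,0,0.0003,0,0.02],[0,0,0,0,0.02]]}}

```text
t: 27.5
tcp_pos: [0.6295, 0.0303, 0.0695]
ee_rot: [-0.0, 1.0, 0.0, 0.0]
contact_force: [-2.1, 2.8, 5.1]
grip_width: 0.0308
finger_force: 40.0
```

Call:
{"op": "apply_moves", "data": {"targets": [[0,0,0.0005,0,0.02],[0,0,0.0003,0,0.02],[0,0,0,0,0.02]]}}

```text
t: 27.8
tcp_pos: [0.6298, 0.0303, 0.0693]
ee_rot: [-0.0, 1.0, 0.0, 0.001]
contact_force: [-4.0, 2.1, 14.2]
grip_width: 0.0305
finger_force: 40.0
```

It's seated with 14 N. Now I release and withdraw.

Call:
{"op": "apply_moves", "data": {"targets": [[0,0,0,0,0.06],[0,0,0,0,0.06],[0,0,0,0,0.06],[0,0,0,0,0.06],[0,0,-0.01,0,0.06],[0,0,-0.03,0,0.06],[0,0,-0.03,0,0.06],[0,0,-0.03,0,0.06],[0.03,0.02,-0.02,0,0.06],[0.03,0.03,0,0,0.06],[0.03,0.03,0,0,0.06],[0.03,0.03,0,0,0.06],[0.02,0.03,0,0,0.06],[0.01,0.02,0,0,0.06],[0,0,0,0,0.06],[0,0,0,0,0.06]]}}

```text
t: 29.4
tcp_pos: [0.4794, 0.19, 0.1889]
ee_rot: [-0.001, 1.0, 0.0, 0.0]
contact_force: [0.5, -1.2, 0.0]
grip_width: 0.0598
finger_force: 0.0
```

```bash
python3 - <<'E'
from h import *
import cv2
im=manip.read_camera("scene")[:,:,::-1]; im2=manip.read_camera("top")[:,:,::-1]
f=lambda a:cv2.resize(a,(400,400),interpolation=cv2.INTER_CUBIC)
cv2.imwrite("pics/j1.png",np.hstack([f(im[190:270,295:375]),f(im2[150:230,255:335])]))
E
```

```text
(no output)
```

View pics/j1.png

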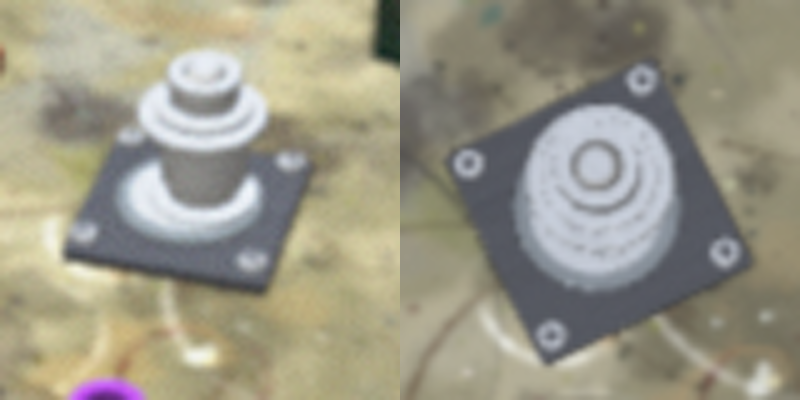

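The spacer, washer and bushing are stacked flush, with the tip just above the bushing rim at (205,68) and (597,163).

```bash
python3 -c "
from plant import manip
print(manip.job_done())"
```

```text
the job is handed in; nothing more can be done
None
```

The spacer, washer and flanged bushing (flange down) are threaded on the spindle in that order. Each is pressed home, with at most about 14 N read on the stand, and the job was handed in at about 29.5 s.

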